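# Eject the seized drive and ready its carrier

### The job

Push the orange ejector slide of the dock bay that holds the blue drive cartridge all the way forward so that the cartridge comes out, and let the slide spring back. Draw the blue cartridge out and lay it flat in the pocket of the yellow carrier without dropping it, then swing the carrier's carry handle up and over until it rests at its end stop just past upright. Leave the grey cartridge in its bay, its ejector unpressed, and the white marker and the white jar where they are.

Things in the scene. Friction and masses are not known exactly. Their poses are not given: they have to be found in the camera images.
- dock: Black-grey dock with two bays, fixed, 160 x 164 x 45 high. Origin on the table; in its frame (z up) the mouths are at x = -70, the back at x = +90 mm; parts leave to -x. Bays centred at y = +39 and -39: floor z = 12, 66 wide, roof z = 41 to 45 with a 44 wide slot along most of it, through which the cartridge shows. Before each mouth an aluminium tongue, 40 wide, x = -150 to -70, top z = 12.
- blue_drive: Blue drive cartridge, loose, 130 long (x) x 62 wide (y) x 26 high, 0.25 kg. Origin: centre of its underside; -x is its front end with the ribbed top, the end that leaves the dock first. It starts pushed in, its front 4 mm inside the mouth, in either bay.
- grey_drive: Grey drive cartridge of the same size, in the other bay. Stays there.
- ejector_left (a joint): Travel of the orange ejector slide of the bay at y = +39 mm of the dock: 0 at rest, 0.065 m fully forward (towards the dock's -x, the mouth). A spring pushes it back (3 N at rest to 9 N fully forward). It pushes the cartridge 63 mm out; the cartridge stays out when the slide returns.
- ejector_right (a joint): The same for the bay at y = -39 mm.
- tab_left (a point): Top centre of the orange tab of ejector_left, 75 mm above the table: the tab stands on the dock's roof from z = 47 to 75 mm, 18 mm thick along the dock's x, 36 mm wide. At rest its centre is at x = +70 mm in the dock's frame.
- tab_right (a point): The same for ejector_right.
- carrier: Yellow open carrier, 150 (x) x 200 (y) x 45 high with 5 mm walls, fixed on the table. Origin: on the table under its centre; z up. In it black foam 6 mm thick (top 11 mm above the table) leaves a pocket.
- pocket (a point): Centre of the pocket's floor, 5 mm above the table, axes as the carrier's. The pocket is 78 (x) x 150 (y) mm and 6 mm deep, so the cartridge lies with its length along the carrier's y, either way round.
- handle (a joint): Carry handle angle: 0 folded down, level, on the carrier's -x side; 1.57 upright; 1.75 its end stop, just past upright, where it stays by its own weight. Short of upright it falls back.
- handle_bar (a point): Middle of the handle's black round grip bar, 14 mm thick, 218 mm long along the carrier's y. It is carried by two thin arms 120 mm long; folded down the bar lies 120 mm to the carrier's -x side of the hinge, 40 mm above the table.
- handle_hinge (a point): On the handle's hinge axis (the carrier's y), midway between the arms, 40 mm above the table over the carrier's centre.
- marker: White pointed marker, 80 mm wide, 75 mm high, loose. Origin: centre of its underside.
- jar: White jar 64 mm across, 85 mm high, loose. Origin: centre of its underside.
Mind the look-alikes: they are no part of the job. There is more than one size of the blue_drive; the job needs the largest.

How it is judged:
By the outcome, as a careful person would: the job done as asked, in the order asked, and still so for the second after the job is handed in, with the robot touching nothing.
It also fails if it takes over 70 s, if anything falls off the work surface, if the arm or the gripper's body presses on something with over 40 N, if the wrist force passes 120 N, or if a joint passes its speed limit or range.

### The arm

A 6-joint arm with a two-finger parallel gripper is mounted at the origin on the work surface. World frame = base frame: x ahead of the robot, y to its left, z up, the work surface at z = 0. Lengths are in m, angles in rad, forces in N, time in s.
With the tool pointing down it reaches from about 0.3 to 1 m from the base axis. Payload 5.1 kg.
Tool frame: the origin (TCP) lies where the fingers leave the gripper's body, on its centre line; the fingertips stand 78 mm ahead of it and the grasp point (between the pads) lies 59 mm ahead of it (robot.tip_reach is the distance from the TCP to the fingertips, in m); z points along the fingers, y is the line along which they close (so a half turn about z gives the same grasp; the last joint's range is limited). The gripper opens to 95 mm and grips with 3 to 60 N. Pads are 20 mm wide; open, the fingers measure 119 mm over their backs; the gripper's body (75 mm by 180 mm) begins 59 mm behind the grasp point.
Start: joints at [-1.317, 0.124, 1.65, -0, 1.367, -0.083], TCP at [0.215, -0.613, 0.292] pointing down, gripper open.
Joint ranges: [-2.61, 2.61], [-1.02, 2.33], [0.03, 2.71], [-1.35, 4.49], [0.32, 2.68], [-2.91, 2.91]. Speed limits (rad/s): [2.57, 2.57, 3.14, 3.14, 3.14, 3.14].

### API

Orientations are given as a rotation vector (axis times angle).
In Python, from station import robot gives the robot as it stands. The module is installed in compiled form; this text tells all that it offers.
- The arm moves only by the tool apply_moves, never from a script. Its argument "steps" is a list of rows, each a list of 7 numbers: the shift along the tool's x, y, z each as a share of 0.1 m, from -1 to 1, then the turn, a rotation vector about the tool's x, y, z each as a share of pi rad, from -1 to 1, then the closure, from -1 (fully open) to 1 (shut). In form: [[dx, dy, dz, wx, wy, wz, jaw], ...]. A call has exactly 5 rows; each row shifts and turns the commanded pose from where the row before left it, along the tool's axes as they then stand; what a row does not reach is not made up. A row lasts 1/10 s, in which the tool goes at most 50 mm and 8.59 degrees, less where a joint would pass 70% of its speed; a pose out of reach is approached as far as the arm can. A call with a number of a shift or a turn outside -1 to 1 is refused whole. A call with a gripper value outside its range is refused whole. The fingers move at their own pace and stop on an object; the grip force is fixed at half the most. Time passes only in rows, so rows that do not move let the fingers close, or fill a call up. It gives the time, the measured TCP pose, the force, the opening and the grip force at its end, in the units of the state.
- robot.state(): the state, without advancing time (a new reading comes with each control period).
- robot.get_image(name): name is "side" or "top" or "wrist"; returns (picture, depth): 420x560x3 uint8, red, green, blue; 420x560 float32, m along the optical axis (not along the pixel's ray), 0 where there is no reading.
- robot.camera_model(name): a dict with "camera_matrix" (3x3 intrinsics, pixels), "extrinsics" (4x4, takes a point from camera to world coordinates). Camera axes: x right, y down, z forward; pixel columns grow to the right and rows downward; lengths in m; the calibration is good to about 2 mm. A picture is of the moment at which its call begins: read the wrist's pose just before it. camera_model takes no time and is no camera call; for the wrist camera it gives the pose at the moment of the call.
- robot.close_job(): hands the job in; it is judged then, once.
The state is a dict: "time_s": time; "joints": joint angles; "joint_vel": joint speeds; "joint_efforts": joint torques, N m; "ee_pos": TCP position; "tcp_rot": TCP orientation; "force": force on the tool from outside, world axes, zero at the start; "wrist_torque": the same for the moment, N m; "gripper_width": finger opening in m; "finger_force": force on a finger pad.
Only numpy, scipy, OpenCV 4.12 (cv2) and the standard library are available. Lean on these libraries where they do the work, as an engineer would, in place of code of your own. Each camera call takes 0.05 s, during which the arm holds its last target. There are 200 camera calls.

## Working session

There is one attempt and no reset: what is moved stays moved. The work goes in short steps, Python scripts to look and compute and a tool call to move; the robot and the scene stay as the last step left them, time stands still between calls to the robot, and variables do not carry over. Pictures are saved under pics/ and viewed, at most 10 in all, crops included, and the job is handed in when it is done.

Besides the shell and the picture viewer there is one more tool, called as a command line: name --pt "numbers of a row" for each row, then --argument value for the rest. apply_moves: Moves the arm, as the interface text tells. Its arguments: {"type":"object","properties":{"steps":{"type":"array","items":{"type":"array","items":{"type":"number"}}}},"required":["steps"]}

```bash
mkdir -p pics; python3 - <<'E'
from station import robot
import cv2,numpy as np
s=robot.state();print(s)
for n in("top","side"):
    im,d=robot.get_image(n);m=robot.camera_model(n)
    np.savez(f"{n}0.npz",im=im,d=d,K=m["camera_matrix"],T=m["extrinsics"])
    cv2.imwrite(f"pics/{n}0.png",cv2.cvtColor(im,cv2.COLOR_RGB2BGR));print(n,m)
E
```

```text
{'time_s': 0.0, 'joints': array([-1.31657224e+00,  1.24475676e-01,  1.65161441e+00,  2.69096984e-06,
        1.36751456e+00, -8.25939577e-02]), 'joint_vel': array([ 6.13830535e-05,  1.14583141e-03, -6.28968117e-04, -1.51890090e-03,
       -7.73325239e-04, -1.26942278e-03]), 'joint_efforts': array([ 2.11252249e-03, -4.17604315e+01, -3.59933531e+01,  7.75731518e-02,
        4.90857626e-02, -1.53160154e-04]), 'ee_pos': array([ 0.21467468, -0.61303207,  0.29104117]), 'tcp_rot': array([-3.09517123e+00, -5.26238315e-01,  2.66585930e-04]), 'force': array([-0.07184038,  1.01264106,  0.61638385]), 'wrist_torque': array([ 0.01610568,  0.01026895, -0.01810768]), 'finger_force': 0.0, 'gripper_width': 0.09506224055907829}
top {'camera_matrix': array([[409.3672558 ,   0.        , 279.98258563],
       [  0.        , 409.3672558 , 209.74652714],
       [  0.        ,   0.        ,   1.        ]]), 'extrinsics': array([[ 0.02742083, -0.98806399,  0.15158378,  0.44603901],
       [-0.99956056, -0.02881006, -0.00697568, -0.09312627],
       [ 0.01125956, -0.15132589, -0.9884198 ,  1.07012829],
       [ 0.        ,  0.        ,  0.        ,  1.        ]])}
side {'camera_matrix': array([[458.76506903,   0.        , 281.62152226],
       [  0.        , 458.76506903, 211.80287213],
       [  0.        ,   0.        ,   1.        ]]), 'extrinsics': array([[-0.92791733, -0.1661338 ,  0.33371994,  0.27531125],
       [-0.37220123,  0.46300618, -0.80441999,  0.68136731],
       [-0.02087304, -0.87064622, -0.49146666,  0.56180827],
       [ 0.        ,  0.        ,  0.        ,  1.        ]])}
```

View pics/top0.png

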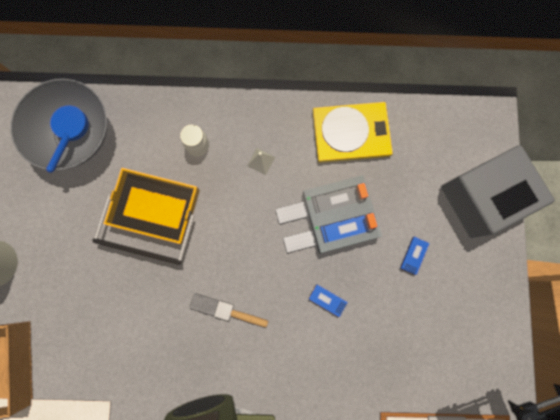

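View pics/side0.png

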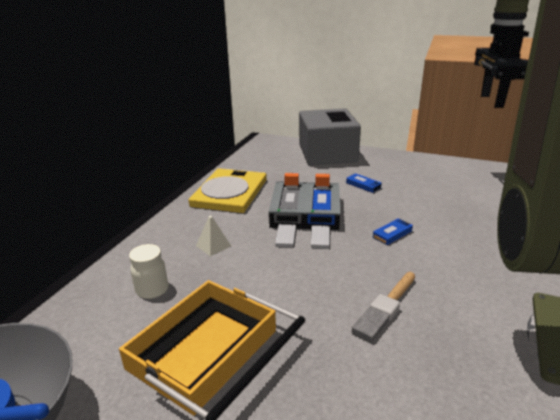

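Top view: the candidates for blue_drive are the large one in the dock (347,229), two small loose blue blocks (415,255) and (328,300), and a blue spoon (65,125). I choose the one in the dock, in the lower bay with its tab at (371,221). The carrier is at (155,208), with its handle bar at (143,252). The flat yellow scale (352,130) is a look-alike. In the side view, blue is in the bay on the robot's side, with its mouth facing the carrier.

```bash
cat > h.py <<'E'
import numpy as np,cv2
from scipy.spatial.transform import Rotation as R
def load(n):
    z=np.load(n+".npz");return z["im"],z["d"],z["K"],z["T"]
def cloud(d,K,T):
    v,u=np.mgrid[:d.shape[0],:d.shape[1]]
    c=np.stack([(u-K[0,2])/K[0,0]*d,(v-K[1,2])/K[1,1]*d,d],-1)
    return c@T[:3,:3].T+T[:3,3]
def ray(uv,K,T,z):
    uv=np.atleast_2d(uv).astype(float);r=np.c_[(uv[:,0]-K[0,2])/K[0,0],(uv[:,1]-K[1,2])/K[1,1],np.ones(len(uv))]@T[:3,:3].T
    return T[:3,3]+r*((z-T[2,3])/r[:,2])[:,None]
def hsv(im): return cv2.cvtColor(im,cv2.COLOR_RGB2HSV)
E
python3 - <<'E'
from h import *
np.set_printoptions(precision=4,suppress=True)
im,d,K,T=load("top0");P=cloud(d,K,T);h=hsv(im).astype(int)
H,S,V=h[...,0],h[...,1],h[...,2];v,u=np.mgrid[:420,:560]
def box(a,b,c,e): return (u>=a)&(u<=c)&(v>=b)&(v<=e)
def rep(n,m,zz):
    p=P[m];print(n,m.sum(),"z",np.percentile(p[:,2],[5,50,95]));q=ray(np.c_[u[m],v[m]],K,T,zz)[:,:2]
    r=cv2.minAreaRect((q*1000).astype(np.float32));print("  mean",q.mean(0),"rect",np.array(r[0]),np.array(r[1]),r[2]);return q
print("table z",np.median(P[300:380,250:300,2]))
org=(H<10)&(S>150)&(V>100)
for n,b in(("tabL",box(350,175,372,206)),("tabR",box(362,206,382,236))):
    m=org&b; rep(n,m,.075); rep(n+" top",m&(P[...,2]>.068),.075)
rep("blue",(H>100)&(H<130)&(S>120)&box(310,205,385,250),.038)
rep("tongL",(S<50)&(V>140)&box(270,198,306,225)&(P[...,2]>.006)&(P[...,2]<.02),.012)
rep("tongR",(S<50)&(V>140)&box(278,226,316,255)&(P[...,2]>.006)&(P[...,2]<.02),.012)
rep("dockroof",box(290,165,390,260)&(abs(P[...,2]-.045)<.006),.045)
yel=(H>10)&(H<32)&(S>130)&(V>100)&box(90,160,205,270)
rep("rim",yel&(P[...,2]>.038)&(P[...,2]<.06),.045)
rep("pocket",yel&(P[...,2]<.012)&box(120,185,192,230),.005)
rep("bar",(V<70)&(P[...,2]>.03)&box(88,225,195,270),.047)
for n,b in(("jar",box(175,120,210,165)),("marker",box(245,145,278,178))):
    rep(n,b&(P[...,2]>.02),.08 if n=="jar" else .04)
E
```

```text
table z 0.0009358070373237659Traceback (most recent call last):
  File "<stdin>", line 12, in <module>
  File "<stdin>", line 7, in rep
    return _quantile_unchecked(
        a, q, axis, out, overwrite_input, method, keepdims, weights)
    return _ureduce(a,
                    func=_quantile_ureduce_func,
    ...<5 lines>...
                    overwrite_input=overwrite_input,
                    method=method)
    r = func(a, **kwargs)
    result = _quantile(arr,
                       quantiles=q,
    ...<2 lines>...
                       out=out,
                       weights=wgt)
    slices_having_nans = np.isnan(arr[-1, ...])
                                  ~~~^^^^^^^^^
IndexError: index -1 is out of bounds for axis 0 with size 0
```

```bash
python3 - <<'E'
from h import *
im=load("top0")[0]
cv2.imwrite("pics/crop0.png",cv2.cvtColor(np.hstack([cv2.resize(im[160:265,265:395],None,fx=3,fy=3),cv2.resize(im[160:265,85:215],None,fx=3,fy=3)]),cv2.COLOR_RGB2BGR))
E
```

```text
(no output)
```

View pics/crop0.png

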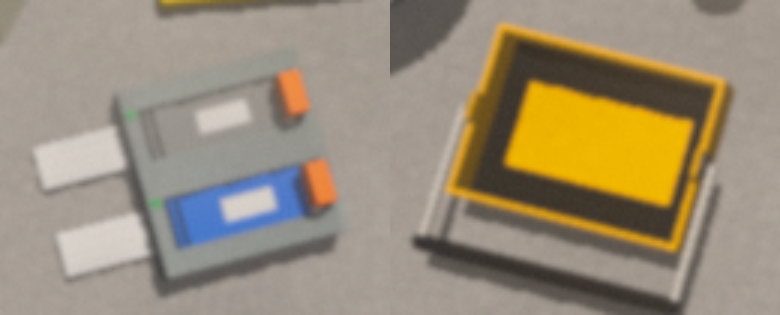

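The crop confirms the choice: blue fills the lower bay, with its front ribs on the left and its orange tab at crop (318,183). In the carrier, the handle bar lies below and the pocket is clear.

```bash
cat > m.py <<'E'
from h import *
np.set_printoptions(precision=4,suppress=True)
im,d,K,T=load("top0");P=cloud(d,K,T);h=hsv(im).astype(int)
H,S,V=h[...,0],h[...,1],h[...,2];v,u=np.mgrid[:420,:560]
def box(a,b,c,e): return (u>=a)&(u<=c)&(v>=b)&(v<=e)
def rep(n,m,zz):
    if m.sum()<5: print(n,"few",m.sum());return
    p=P[m];print(n,m.sum(),"z",np.percentile(p[:,2],[5,50,95]));q=ray(np.c_[u[m],v[m]],K,T,zz)[:,:2]
    r=cv2.minAreaRect((q*1000).astype(np.float32));print("  mean",q.mean(0),"rect",np.array(r[0]),np.array(r[1]),r[2]);return q
print("tab px",h[221,371],P[221,371],h[191,363],P[191,363])
org=(H<14)&(S>130)&(V>100)
for n,b in(("tabL",box(350,175,372,206)),("tabR",box(362,206,382,236))):
    m=org&b; rep(n,m,.075); rep(n+" top",m&(P[...,2]>.068),.075)
rep("blue",(H>100)&(H<130)&(S>120)&box(310,205,385,250),.038)
rep("tongL",(S<50)&(V>140)&box(270,198,306,225)&(P[...,2]>.006)&(P[...,2]<.02),.012)
rep("tongR",(S<50)&(V>140)&box(278,226,316,255)&(P[...,2]>.006)&(P[...,2]<.02),.012)
rep("dockroof",box(290,165,390,260)&(abs(P[...,2]-.045)<.006),.045)
yel=(H>10)&(H<32)&(S>130)&(V>100)&box(90,160,205,270)
rep("rim",yel&(P[...,2]>.038)&(P[...,2]<.06),.045)
rep("pocket",yel&(P[...,2]<.012)&box(120,185,192,230),.005)
rep("bar",(V<70)&(P[...,2]>.03)&box(88,225,195,270),.047)
for n,b in(("jar",box(175,120,210,165)),("marker",box(245,145,278,178))):
    rep(n,b&(P[...,2]>.02),.08 if n=="jar" else .04)
E
python3 m.py
```

```text
tab px [ 12 185 237] [ 0.5771 -0.3241  0.076 ] [ 13 180 237] [ 0.652  -0.3052  0.0735]
tabL 102 z [0.0719 0.0755 0.0781]
  mean [ 0.6532 -0.3031] rect [ 653.199  -303.1322] [35.4632 18.3178] 18.070444107055664
tabL top 99 z [0.0724 0.0755 0.0782]
  mean [ 0.6533 -0.3028] rect [ 653.3889 -302.7507] [34.6971 18.0711] 16.329957962036133
tabR 112 z [0.0609 0.0755 0.0787]
  mean [ 0.5776 -0.3251] rect [ 577.7855 -325.0284] [36.2869 19.4298] 15.718186378479004
tabR top 105 z [0.0716 0.0756 0.0789]
  mean [ 0.5784 -0.3247] rect [ 578.8306 -324.3882] [33.9123 18.7811] 15.564170837402344
blue 468 z [0.0355 0.0387 0.0417]
  mean [ 0.5586 -0.2582] rect [ 560.7068 -263.5509] [ 40.2205 111.6241] 16.596248626708984
tongL 456 z [0.0097 0.0127 0.0159]
  mean [ 0.603  -0.1291] rect [ 606.9193 -127.93  ] [49.1048 78.0449] 16.993812561035156
tongR 462 z [0.0092 0.0126 0.0158]
  mean [ 0.5283 -0.1504] rect [ 539.6772 -147.7101] [63.8568 77.3313] 16.27381706237793
dockroof 2842 z [0.0395 0.0448 0.0485]
  mean [ 0.5981 -0.2512] rect [ 600.2366 -256.2473] [164.2026 160.5966] 16.462263107299805
rim 662 z [0.0398 0.0457 0.0531]
  mean [0.6083 0.2296] rect [606.9853 230.0521] [205.6711 149.8585] 77.46208953857422
pocket 1797 z [0.0029 0.0062 0.0102]
  mean [0.6062 0.2303] rect [606.3492 223.9182] [117.3394 186.5766] 3.0150558948516846
bar 343 z [0.0435 0.0474 0.0506]
  mean [0.4877 0.2522] rect [487.4313 251.7039] [222.7879  11.1726] 76.8121109008789
jar 643 z [0.0303 0.0841 0.0886]
  mean [0.7705 0.1219] rect [768.5082 120.4273] [88.6848 61.2507] 32.7442512512207
marker 270 z [0.0212 0.0393 0.0732]
  mean [ 0.7353 -0.0452] rect [728.36   -43.5313] [67.1042 67.5224] 26.542724609375
```

apply_moves --pt "0 0 0 0 0 -0.046 1" --pt "0 0 0 0 0 -0.046 1" --pt "0 0 0 0 0 -0.046 1" --pt "0 0 0 0 0 -0.046 1" --pt "0 0 0 0 0 -0.046 1"

```text
time_s: 0.6
ee_pos: [0.2147, -0.6132, 0.2915]
tcp_rot: [-2.705, -1.595, -0.001]
force: [-0.2, -0.1, 0.5]
gripper_width: 0.0608
finger_force: 0.0
```

apply_moves --pt "0 0 0 0 0 -0.046 1" --pt "0 0 0 0 0 -0.046 1" --pt "0 0 0 0 0 -0.046 1" --pt "0 0 0 0 0 -0.046 1" --pt "0 0 0 0 0 -0.024 1"

```text
time_s: 1.1
ee_pos: [0.2147, -0.6132, 0.2915]
tcp_rot: [-2.053, -2.377, -0.001]
force: [0.6, 0.3, -0.1]
gripper_width: 0.0204
finger_force: 0.0
```

```bash
cat > plan.py <<'E'
# usage: plan.py dock|car x y ztip yaw(world tool x, deg) -> remaining tool-axis shift (units 0.1 m), turn (units pi)
import sys; from h import *; from station import robot
np.set_printoptions(precision=4,suppress=True)
F={"dock":(.5966,-.2467,-73.6),"car":(.607,.230,-12.6),"w":(0,0,0)}
s=robot.state();Rm=R.from_rotvec(s["tcp_rot"]).as_matrix()
ox,oy,a=F[sys.argv[1]];a=np.radians(a);x,y,z,yaw=map(float,sys.argv[2:6])
t=np.array([ox+x*np.cos(a)-y*np.sin(a),oy+x*np.sin(a)+y*np.cos(a),z+.078])
yr=np.radians(yaw);X=np.array([np.cos(yr),np.sin(yr),0]);Z=np.array([0,0,-1.]);G=np.c_[X,np.cross(Z,X),Z]
e=s["ee_pos"]-[ox,oy,.078];c=[e[0]*np.cos(a)+e[1]*np.sin(a),-e[0]*np.sin(a)+e[1]*np.cos(a),e[2]]
print("t",round(s["time_s"],2),"tip in frame",np.array(c),"yaw",np.degrees(np.arctan2(Rm[1,0],Rm[0,0])),"shift",Rm.T@(t-s["ee_pos"])/.1,"shift in goal axes",G.T@(t-s["ee_pos"])/.1,"turn",R.from_matrix(Rm.T@G).as_rotvec()/np.pi,"F",s["force"],"w",s["gripper_width"],s["finger_force"])
E
python3 plan.py dock .101 -.039 .130 106.4
```

```text
t 1.1 tip in frame [ 0.2438 -0.4698  0.2135] yaw 98.38004658815215 shift [2.0137 4.0673 0.8368] shift in goal axes [1.4276 4.3084 0.835 ] turn [-0.     -0.0004 -0.0446] F [ 0.5513  0.2846 -0.1442] w 0.020350127531355067 0.0
```

apply_moves --pt "0 0 0 0 0 -0.0446 1" --pt "0.143 0.431 0 0 0 0 1" --pt "0.143 0.431 0 0 0 0 1" --pt "0.143 0.431 0 0 0 0 1" --pt "0.143 0.431 0 0 0 0 1"

```text
time_s: 1.6
ee_pos: [0.3654, -0.5093, 0.2917]
tcp_rot: [-1.887, -2.511, -0.001]
force: [1.0, 0.5, 0.2]
gripper_width: 0.0002
finger_force: 0.0
```

apply_moves --pt "0.143 0.431 0 0 0 0 1" --pt "0.143 0.431 0.1 0 0 0 1" --pt "0.143 0.431 0.1 0 0 0 1" --pt "0.143 0.431 0.1 0 0 0 1" --pt "0.143 0.431 0.1 0 0 0 1"

```text
time_s: 2.1
ee_pos: [0.5527, -0.3804, 0.2513]
tcp_rot: [-1.886, -2.511, 0.0]
force: [1.4, -0.8, 0.4]
gripper_width: 0.0004
finger_force: 0.0
```

apply_moves --pt "0.143 0.431 0.1 0 0 0 1" --pt "0 0 0.1 0 0 0 1" --pt "0 0 0.1 0 0 0 1" --pt "0 0 0.1 0 0 0 1" --pt "0 0 0 0 0 0 1"

```text
time_s: 2.6
ee_pos: [0.5871, -0.3565, 0.2098]
tcp_rot: [-1.887, -2.507, 0.0]
force: [0.1, -0.4, 1.0]
gripper_width: 0.0006
finger_force: 0.0
```

```bash
python3 plan.py dock .101 -.039 .055 106.4; python3 - <<'E'
from station import robot
import cv2,numpy as np
im,d=robot.get_image("wrist");m=robot.camera_model("wrist")
np.savez("w1.npz",im=im,d=d,K=m["camera_matrix"],T=m["extrinsics"])
cv2.imwrite("pics/w1.png",cv2.cvtColor(im,cv2.COLOR_RGB2BGR))
E
```

```text
t 2.6 tip in frame [ 0.1027 -0.0402  0.1318] yaw 106.06897630989009 shift [0.0145 0.0135 0.7676] shift in goal axes [0.0167 0.0115 0.7675] turn [-0.0008 -0.001  -0.0018] F [ 0.0636 -0.3762  0.9833] w 0.000565691052637294 0.0
```

View pics/w1.png

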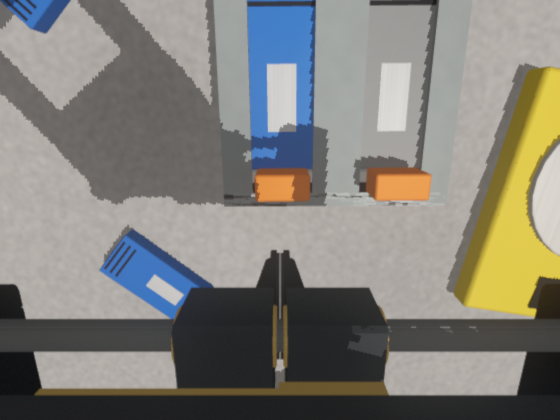

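The wrist view shows the closed fingertips (281,255) in line with the orange tab of the blue bay (282,185), and behind it. The grey bay's tab is at (398,183). Now I descend and push.

apply_moves --pt "0 0 0.2 0 0 0 1" --pt "0 0.01 0.2 0 0 0 1" --pt "0 0 0.2 0 0 0 1" --pt "0 0 0.16 0 0 0 1" --pt "0 0 0 0 0 0 1"

```text
time_s: 3.15
ee_pos: [0.5882, -0.3557, 0.1336]
tcp_rot: [-1.886, -2.507, 0.0]
force: [0.0, 0.2, -0.1]
gripper_width: 0.0002
finger_force: 0.0
```

apply_moves --pt "0.05 0 0 0 0 0 1" --pt "0.05 0 0 0 0 0 1" --pt "0.05 0 0 0 0 0 1" --pt "0.05 0 0 0 0 0 1" --pt "0.05 0 0 0 0 0 1"

```text
time_s: 3.65
ee_pos: [0.5837, -0.3332, 0.138]
tcp_rot: [1.883, 2.507, -0.003]
force: [1.8, -5.8, -0.0]
gripper_width: 0.0004
finger_force: 3.2
```

apply_moves --pt "0.05 0 0 0 0 0 1" --pt "0.05 0 0 0 0 0 1" --pt "0.05 0 0 0 0 0 1" --pt "0.05 0 0 0 0 0 1" --pt "0.05 0 0 0 0 0 1"

```text
time_s: 4.15
ee_pos: [0.5768, -0.3097, 0.1381]
tcp_rot: [1.882, 2.507, -0.004]
force: [1.5, -7.6, -2.4]
gripper_width: 0.0003
finger_force: 4.2
```

```bash
python3 plan.py dock .024 -.039 .055 106.4
```

```text
t 4.15 tip in frame [ 0.0549 -0.0368  0.0601] yaw 106.19417147808429 shift [ 0.3089 -0.0229  0.0482] shift in goal axes [ 0.3086 -0.0217  0.0505] turn [ 0.0006  0.0023 -0.0011] F [ 1.5031 -7.6416 -2.4142] w 0.00028605449181248684 4.214180898852646
```

apply_moves --pt "0.05 -0.01 0.01 0 0 0 1" --pt "0.05 -0.01 0.01 0 0 0 1" --pt "0.05 0 0.01 0 0 0 1" --pt "0.05 0 0.01 0 0 0 1" --pt "0.05 0 0 0 0 0 1"

```text
time_s: 4.65
ee_pos: [0.5701, -0.2881, 0.1378]
tcp_rot: [1.878, 2.5, -0.004]
force: [1.7, -10.8, 6.4]
gripper_width: 0.0006
finger_force: 5.2
```

apply_moves --pt "0.03 0 0 0 0 0 1" --pt "0.03 0 0 0 0 0 1" --pt "0.02 0 0 0 0 0 1" --pt "0 0 0 0 0 0 1" --pt "0 0 0 0 0 0 1"

```text
time_s: 5.15
ee_pos: [0.5682, -0.2818, 0.1379]
tcp_rot: [1.875, 2.498, -0.006]
force: [3.6, -14.9, 3.9]
gripper_width: 0.0003
finger_force: 7.5
```

```bash
python3 plan.py dock .024 -.039 .055 106.4;python3 - <<'E'
from station import robot
import cv2,numpy as np
im,d=robot.get_image("top");m=robot.camera_model("top")
np.savez("top1.npz",im=im,d=d,K=m["camera_matrix"],T=m["extrinsics"])
from h import *
P=cloud(d,m["camera_matrix"],m["extrinsics"]);h=hsv(im).astype(int)
b=(h[...,0]>100)&(h[...,0]<130)&(h[...,1]>120)&(P[...,2]>.028)&(P[...,2]<.05);b[:200]=0;b[252:]=0;b[:,:255]=0;b[:,390:]=0
v,u=np.nonzero(b);q=ray(np.c_[u,v],m["camera_matrix"],m["extrinsics"],.038)[:,:2]-[.5966,-.2467]
a=np.radians(-73.6);x=q@[np.cos(a),np.sin(a)];y=q@[-np.sin(a),np.cos(a)]
print("blue front x",np.percentile(x,[.5,2]),"y",np.percentile(y[x<-.075],[2,98]) if (x<-.075).any() else None)
E
```

```text
t 5.15 tip in frame [ 0.0256 -0.0371  0.0599] yaw 106.2044346142598 shift [ 0.017  -0.019   0.0485] shift in goal axes [ 0.0163 -0.0186  0.0489] turn [ 0.0023  0.0053 -0.0011] F [  3.5734 -14.9356   3.8542] w 0.0003299728774742435 7.504142979159951
blue front x [-0.12660521 -0.12569036] y [-0.06781165 -0.01155637]
```

apply_moves --pt "0.02 0 -0.03 0 0 0 1" --pt "0.02 0 0 0 0 0 1" --pt "0.02 0 0 0 0 0 1" --pt "0 0 0 0 0 0 1" --pt "0 0 0 0 0 0 1"

```text
time_s: 5.7
ee_pos: [0.5674, -0.2804, 0.1384]
tcp_rot: [1.869, 2.489, -0.014]
force: [14.4, -33.7, -17.2]
gripper_width: 0.0003
finger_force: 18.1
```

```bash
python3 plan.py dock .11 -.039 .055 106.4;python3 - <<'E'
from station import robot
import cv2,numpy as np
im,d=robot.get_image("top");m=robot.camera_model("top")
cv2.imwrite("pics/t2.png",cv2.cvtColor(cv2.resize(im[150:270,250:400],None,fx=4,fy=4),cv2.COLOR_RGB2BGR))
from h import *
P=cloud(d,m["camera_matrix"],m["extrinsics"]);h=hsv(im).astype(int)
b=(h[...,0]>100)&(h[...,0]<130)&(h[...,1]>120)&(P[...,2]>.028)&(P[...,2]<.05);b[:200]=0;b[252:]=0;b[:,:255]=0;b[:,390:]=0
v,u=np.nonzero(b);q=ray(np.c_[u,v],m["camera_matrix"],m["extrinsics"],.038)[:,:2]-[.5966,-.2467]
a=np.radians(-73.6);x=q@[np.cos(a),np.sin(a)];y=q@[-np.sin(a),np.cos(a)]
print("blue front x",np.percentile(x,[.5,2]),"y",np.percentile(y[x<-.075],[2,98]))
E
```

```text
t 5.7 tip in frame [ 0.0241 -0.0375  0.0604] yaw 106.19891117593319 shift [-0.8572 -0.013   0.0784] shift in goal axes [-0.8591 -0.0152  0.0539] turn [ 0.0032  0.0091 -0.0011] F [ 14.442  -33.6879 -17.1942] w 0.0002896459042519134 18.137062825262547
blue front x [-0.12702179 -0.12596396] y [-0.06795662 -0.01157497]
```

View pics/t2.png

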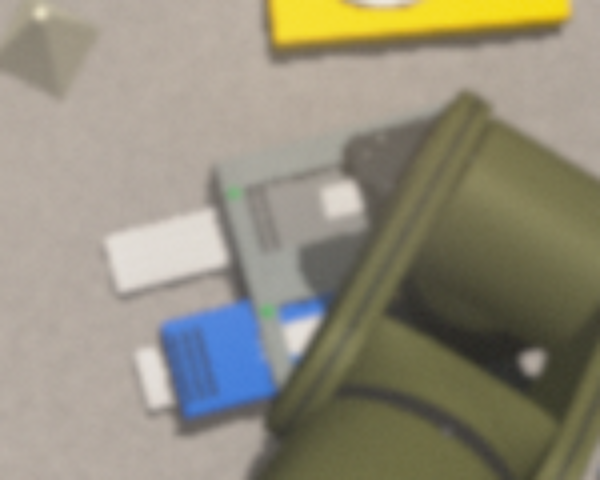

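The picture shows the blue cartridge sticking out over its tongue, with its front at about crop (170,360). The force jump means the slide is at its end stop. I back off at a steady pace so that it springs back.

apply_moves --pt "-0.12 0 0 0 0 0 1" --pt "-0.15 0 0 0 0 0 1" --pt "-0.15 0 0 0 0 0 1" --pt "-0.15 0 0 0 0 0 1" --pt "-0.15 0 0 0 0 0 1"

```text
time_s: 6.25
ee_pos: [0.5845, -0.3413, 0.1373]
tcp_rot: [1.884, 2.509, 0.0]
force: [2.6, -2.5, 1.1]
gripper_width: 0.0006
finger_force: 1.0
```

apply_moves --pt "-0.15 0 0 0 0 0 1" --pt "-0.15 0 0 0 0 0 1" --pt "0 0 -0.25 0 0 0 0.4" --pt "0 0 -0.25 0 0 0 -0.5" --pt "0 0 -0.2 0 0 0 -1"

```text
time_s: 6.75
ee_pos: [0.5914, -0.3691, 0.2057]
tcp_rot: [-1.886, -2.51, -0.0]
force: [0.3, 0.3, 0.5]
gripper_width: 0.0192
finger_force: 0.0
```

```bash
python3 plan.py dock -.108 -.039 .1 106.4
```

```text
t 6.75 tip in frame [ 0.116  -0.0396  0.1277] yaw 106.15376554317857 shift [ 2.2391 -0.0038  0.2801] shift in goal axes [2.2396 0.0056 0.2765] turn [-0.0003 -0.0005 -0.0014] F [0.3247 0.2606 0.5171] w 0.01920604910333398 0.0
```

apply_moves --pt "0.37 0 0 0 0 0 -1" --pt "0.37 0 0 0 0 0 -1" --pt "0.37 0 0 0 0 0 -1" --pt "0.37 0 0 0 0 0 -1" --pt "0.37 0 0 0 0 0 -1"

```text
time_s: 7.25
ee_pos: [0.5391, -0.1898, 0.2045]
tcp_rot: [-1.886, -2.51, 0.0]
force: [1.0, -0.1, -0.2]
gripper_width: 0.0585
finger_force: 0.0
```

apply_moves --pt "0.36 0 0 0 0 0 -1" --pt "0 0 0 0 0 0 -1" --pt "0 0 0 0 0 0 -1" --pt "0 0 0 0 0 0 -1" --pt "0 0 0 0 0 0 -1"

```text
time_s: 7.75
ee_pos: [0.5303, -0.1577, 0.2052]
tcp_rot: [-1.888, -2.51, 0.0]
force: [-0.6, 0.1, 0.3]
gripper_width: 0.0936
finger_force: 0.0
```

```bash
python3 plan.py dock -.105 -.039 .014 106.4;python3 - <<'E'
from station import robot
import cv2,numpy as np
im,d=robot.get_image("wrist");m=robot.camera_model("wrist")
cv2.imwrite("pics/w2.png",cv2.cvtColor(im,cv2.COLOR_RGB2BGR))
from h import *
K,T=m["camera_matrix"],m["extrinsics"]
P=cloud(d,K,T);h=hsv(im).astype(int)
b=(h[...,0]>100)&(h[...,0]<130)&(h[...,1]>120)&(abs(P[...,2]-.038)<.008)
q=P[b][:,:2]-[.5966,-.2467]
a=np.radians(-73.6);x=q@[np.cos(a),np.sin(a)];y=q@[-np.sin(a),np.cos(a)];k=(y>-.1)&(y<.02)&(x<-.075)
print(k.sum(),"blue front x",np.percentile(x[k],[.5,2]),"y",np.percentile(y[k],[1,99]))
o=(h[...,0]<16)&(h[...,1]>130)&(P[...,2]>.065);q=P[o][:,:2]-[.5966,-.2467];print("tabs x",np.percentile(q@[np.cos(a),np.sin(a)],[5,50,95]),"y",np.percentile(q@[-np.sin(a),np.cos(a)],[5,50,95])) if o.any() else print("no tab seen")
E
```

```text
t 7.75 tip in frame [-0.1041 -0.0384  0.1272] yaw 106.09571578787133 shift [ 0.0091 -0.0053  1.1321] shift in goal axes [ 0.0092 -0.0056  1.1321] turn [-0.0001 -0.     -0.0017] F [-0.5899  0.128   0.3274] w 0.09362002525027811 0.0
4803 blue front x [-0.12786296 -0.12757689] y [-0.06952724 -0.01002708]
no tab seen
```

View pics/w2.png

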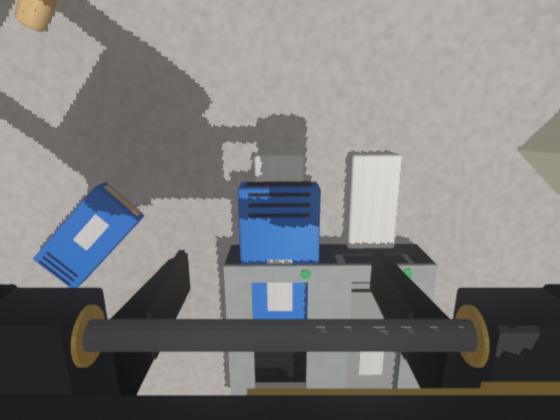

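The wrist view shows the blue front end out at (280,215), centred between the open fingers (185,260) and (375,260). I descend and grip.

apply_moves --pt "0 -0.01 0.3 0 0 0 -1" --pt "0 0 0.3 0 0 0 -0.8" --pt "0 0 0.25 0 0 0 -0.8" --pt "0 0 0.15 0 0 0 -0.8" --pt "0 0 0.11 0 0 0 -0.8"

```text
time_s: 8.3
ee_pos: [0.5288, -0.1573, 0.093]
tcp_rot: [-1.887, -2.51, 0.001]
force: [0.7, -0.6, 0.3]
gripper_width: 0.0857
finger_force: 0.0
```

apply_moves --pt "0 0 0 0 0 0 0" --pt "0 0 0 0 0 0 1" --pt "0 0 0 0 0 0 1" --pt "0 0 0 0 0 0 1" --pt "0 0 0 0 0 0 1"

```text
time_s: 8.8
ee_pos: [0.5299, -0.1573, 0.0957]
tcp_rot: [1.886, 2.51, 0.001]
force: [-1.0, 0.6, 4.1]
gripper_width: 0.062
finger_force: 30.0
```

```bash
python3 plan.py dock -.165 -.039 .014 106.4
```

```text
t 8.8 tip in frame [-0.1046 -0.0387  0.0177] yaw 106.16832548738381 shift [ 0.6038 -0.0054  0.0361] shift in goal axes [ 0.6037 -0.0029  0.037 ] turn [ 0.0006  0.0005 -0.0013] F [-1.015   0.5703  4.061 ] w 0.06195112672223251 30.002125203609467
```

apply_moves --pt "0.12 0 0 0 0 0 1" --pt "0.12 0 0 0 0 0 1" --pt "0.12 0 0 0 0 0 1" --pt "0.12 0 0 0 0 0 1" --pt "0.12 0 0 0 0 0 1"

```text
time_s: 9.3
ee_pos: [0.5131, -0.0988, 0.0956]
tcp_rot: [1.884, 2.51, 0.0]
force: [2.2, -4.4, 5.7]
gripper_width: 0.0623
finger_force: 30.0
```

apply_moves --pt "0 0 0 0 0 0 1" --pt "0 0 0 0 0 0 0" --pt "0 0 0 0 0 0 -0.8" --pt "0 0 0 0 0 0 -0.8" --pt "0 0 0 0 0 0 -0.8"

```text
time_s: 9.8
ee_pos: [0.5114, -0.0984, 0.0933]
tcp_rot: [-1.885, -2.51, 0.001]
force: [0.3, 0.3, 0.3]
gripper_width: 0.0802
finger_force: 0.0
```

```bash
python3 plan.py dock -.126 -.039 .014 106.4
```

```text
t 9.8 tip in frame [-0.1663 -0.0398  0.0153] yaw 106.1880646119247 shift [-0.403   0.0099  0.0128] shift in goal axes [-0.4031  0.0084  0.0135] turn [-0.0005 -0.0005 -0.0012] F [0.3188 0.3398 0.3081] w 0.08024702272607426 0.0
```

apply_moves --pt "-0.13 0 0 0 0 0 -0.8" --pt "-0.14 0 0 0 0 0 -0.8" --pt "-0.13 0 0 0 0 0 -0.8" --pt "0 0 0 0 0 0 0" --pt "0 0 0 0 0 0 1"

```text
time_s: 10.3
ee_pos: [0.5236, -0.1385, 0.0942]
tcp_rot: [-1.889, -2.51, -0.0]
force: [0.1, -0.6, 0.3]
gripper_width: 0.0749
finger_force: 0.0
```

apply_moves --pt "0 0 0 0 0 0 1" --pt "0 0 0 0 0 0 1" --pt "0.1 0 0 0 0 0 1" --pt "0.1 0 0 0 0 0 1" --pt "0.1 0 -0.03 0 0 0 1"

```text
time_s: 10.8
ee_pos: [0.514, -0.1074, 0.0964]
tcp_rot: [-1.885, -2.51, 0.001]
force: [-0.7, 1.1, -3.3]
gripper_width: 0.062
finger_force: 30.0
```

apply_moves --pt "0 0 -0.15 0 0 0 1" --pt "0 0 -0.2 0 0 0 1" --pt "0 0 -0.3 0 0 0 1" --pt "0 0 -0.3 0 0 0 1" --pt "0 0 0 0 0 0 1"

```text
time_s: 11.3
ee_pos: [0.518, -0.1095, 0.1984]
tcp_rot: [1.88, 2.504, 0.006]
force: [0.1, -0.1, -2.0]
gripper_width: 0.0619
finger_force: 30.0
```

```bash
cat > car.py <<'E'
from station import robot; from h import *
import sys
np.set_printoptions(precision=4,suppress=True)
im,d=robot.get_image("top");m=robot.camera_model("top");K,T=m["camera_matrix"],m["extrinsics"]
cv2.imwrite(sys.argv[1],cv2.cvtColor(im[130:300,90:400].repeat(2,0).repeat(2,1),cv2.COLOR_RGB2BGR))
h=hsv(im).astype(int);P=cloud(d,K,T)
o=((h[...,0]<15)&(h[...,1]>130)&(P[...,2]>.065)&(P[...,2]<.085)).astype(np.uint8);o[:,:300]=0
n,l,st,c=cv2.connectedComponentsWithStats(o)
for i in range(1,n):
    if st[i,4]>25:
        q=ray(c[i],K,T,.075)[0,:2]-[.5966,-.2467];a=np.radians(-73.6);print("tab dock",q@[np.cos(a),np.sin(a)],q@[-np.sin(a),np.cos(a)],st[i,4])
E
python3 car.py pics/t3.png; python3 plan.py car 0 0 .13 77.4
```

```text
tab dock 0.06929963387692623 0.038541516189223836 105
tab dock 0.06931197247450671 -0.039239765275710284 112
t 11.35 tip in frame [-0.0142 -0.3507  0.1174] yaw 106.1841264941966 shift [ 3.005   1.8141 -0.1272] shift in goal axes [ 3.5073  0.1422 -0.126 ] turn [0.0019 0.0007 0.1599] F [-0.2716  0.5718 -2.5634] w 0.061616161660643924 29.99794363975525
```

View pics/t3.png

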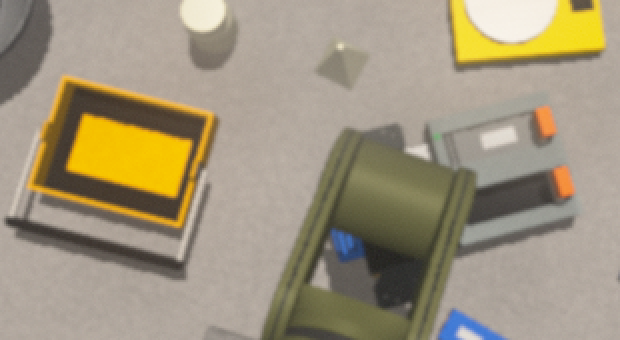

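Both orange tabs are back at rest at (545,122) and (563,182). The blue bay is empty and the cartridge is in the gripper, with its front visible at (345,245). Next I refine the pocket pose from the isolated yellow floor region.

```bash
python3 - <<'E'
from h import *
np.set_printoptions(precision=4,suppress=True)
im,d,K,T=load("top0");h=hsv(im).astype(int)
m=((h[...,0]>10)&(h[...,0]<32)&(h[...,1]>130)&(h[...,2]>120)).astype(np.uint8);m[:,:90]=0;m[:,210:]=0;m[:150]=0;m[280:]=0
for it in (0,1):
    mm=cv2.erode(m,np.ones((2,2))) if it else m
    n,l,st,c=cv2.connectedComponentsWithStats(mm)
    for i in range(1,n):
        if st[i,4]>100:
            v,u=np.nonzero(l==i)
            for z in (.008,.045):
                q=(ray(np.c_[u,v],K,T,z)[:,:2]*1000).astype(np.float32);print(it,st[i],z,q.mean(0),cv2.minAreaRect(q))
E
```

```text
0 [104 168  94  76 983] 0.008 [608.1649 234.6384] ((611.1929321289062, 240.14971923828125), (216.8486785888672, 157.71356201171875), 77.46206665039062)
0 [104 168  94  76 983] 0.045 [602.517  223.2204] ((605.439697265625, 228.5398406982422), (209.29444885253906, 152.21951293945312), 77.46192932128906)
0 [ 123  187   64   42 1785] 0.008 [605.6012 228.2196] ((605.9612426757812, 228.30612182617188), (152.74302673339844, 81.32347106933594), 77.51824951171875)
0 [ 123  187   64   42 1785] 0.045 [600.0428 217.0252] ((600.3901977539062, 217.10879516601562), (147.42213439941406, 78.49044799804688), 77.51820373535156)
1 [105 169  93  75 656] 0.008 [605.4946 230.8565] ((609.8673706054688, 238.72702026367188), (213.5029754638672, 154.4826202392578), 77.46564483642578)
1 [105 169  93  75 656] 0.045 [599.9398 219.5703] ((604.1603393554688, 227.16664123535156), (206.0653839111328, 149.10116577148438), 77.46560668945312)
1 [ 124  188   63   41 1680] 0.008 [604.3108 226.8331] ((604.656494140625, 226.88925170898438), (149.4123992919922, 78.12152862548828), 77.51776885986328)
1 [ 124  188   63   41 1680] 0.045 [598.7971 215.6871] ((599.1309204101562, 215.74130249023438), (144.20750427246094, 75.40008544921875), 77.51774597167969)
```

apply_moves --pt "0 0 -0.05 0 0 0.04 1" --pt "0 0 -0.05 0 0 0.04 1" --pt "0 0 -0.05 0 0 0.04 1" --pt "0 0 0 0 0 0.04 1" --pt "0.3 0.014 0 0 0 0 1"

```text
time_s: 11.85
ee_pos: [0.5218, -0.0812, 0.2051]
tcp_rot: [-2.457, -1.956, 0.004]
force: [0.8, 1.0, -3.2]
gripper_width: 0.0616
finger_force: 30.0
```

apply_moves --pt "0.4 0.02 0 0 0 0 1" --pt "0.4 0.02 0 0 0 0 1" --pt "0.4 0.02 0 0 0 0 1" --pt "0.4 0.02 0 0 0 0 1" --pt "0.4 0.02 0 0 0 0 1"

```text
time_s: 12.35
ee_pos: [0.5756, 0.1146, 0.2046]
tcp_rot: [-2.451, -1.962, 0.005]
force: [1.0, -0.1, -3.1]
gripper_width: 0.0615
finger_force: 30.0
```

apply_moves --pt "0.4 0.02 0 0 0 0 1" --pt "0.4 0.02 0 0 0 0 1" --pt "0.3 0 0 0 0 0 1" --pt "0 0 0 0 0 0 1" --pt "0 0 0 0 0 0 1"

```text
time_s: 12.85
ee_pos: [0.6034, 0.2198, 0.2046]
tcp_rot: [-2.45, -1.965, 0.006]
force: [0.0, -0.6, -3.9]
gripper_width: 0.0615
finger_force: 30.0
```

```bash
python3 plan.py car 0 0 .1 77.4; python3 - <<'E'
from station import robot; from h import *
np.set_printoptions(precision=4,suppress=True)
m=robot.camera_model("wrist");im,d=robot.get_image("wrist");K,T=m["camera_matrix"],m["extrinsics"]
np.savez("w4.npz",im=im,d=d,K=K,T=T)
cv2.imwrite("pics/w4.png",cv2.cvtColor(im,cv2.COLOR_RGB2BGR))
h=hsv(im).astype(int);P=cloud(d,K,T)
b=(h[...,0]>100)&(h[...,0]<130)&(h[...,1]>120)&(P[...,2]>.09)
s=robot.state();Rm=R.from_rotvec(s["tcp_rot"]).as_matrix();q=(P[b]-s["ee_pos"])@Rm
print("blue in tool",b.sum(),np.percentile(q,[1,50,99],axis=0))
E
```

```text
t 12.85 tip in frame [-0.0013 -0.0108  0.1266] yaw 77.45273752282831 shift [0.1085 0.0138 0.2661] shift in goal axes [0.1078 0.0128 0.2664] turn [-0.0011  0.0008  0.0003] F [ 0.0133 -0.5968 -3.9116] w 0.06149333220948285 29.99796688556671
blue in tool 23540 [[-0.0529 -0.0308  0.0564]
 [ 0.0224 -0.0009  0.058 ]
 [ 0.0643  0.0293  0.0596]]
```

View pics/w4.png

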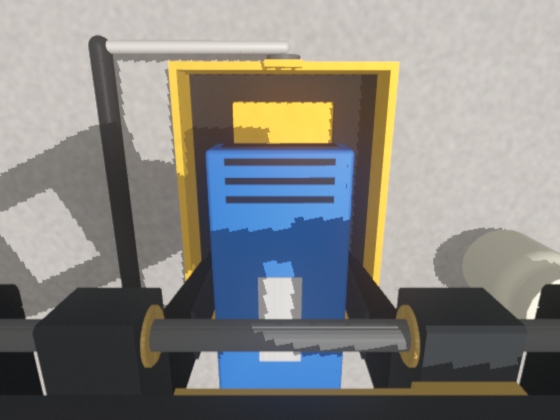

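The wrist view shows the cartridge gripped level over the carrier, its front at (280,150) inside the rim (170–397), with the pocket floor visible ahead. In the tool frame the drive is centred to within a few mm. Now the last alignment.

```bash
python3 plan.py w .606 .2287 .013 77.5; python3 - <<'E'
from h import *
np.set_printoptions(precision=4,suppress=True)
im,d,K,T=load("w4");h=hsv(im).astype(int);P=cloud(d,K,T)
m=(h[...,0]>15)&(h[...,0]<32)&(h[...,1]>130)
a=np.radians(-12.5);X=np.array([np.cos(a),np.sin(a)]);Y=np.array([-X[1],X[0]])
f=lambda k:(P[k][:,:2]-[.607,.230])
v,u=np.mgrid[:420,:560]
k=m&(P[...,2]<.02)&(v>90)&(v<146)&(u>225)&(u<340);q=f(k);print("floor",k.sum(),np.median(P[k][:,2]),"x",np.percentile(q@X,[2,98]),"y",np.percentile(q@Y,[2,98]))
k=m&(abs(P[...,2]-.045)<.004);q=f(k);print("rim",k.sum(),"x",np.percentile(q@X,[1,99]),"y",np.percentile(q@Y,[1,99]))
E
```

```text
t 12.9 tip in frame [0.6035 0.219  0.1271] yaw 77.38334876583961 shift [0.1021 0.0064 1.1404] shift in goal axes [0.0997 0.0031 1.1406] turn [-0.001   0.0007 -0.0006] F [-0.5669  0.0581 -2.4456] w 0.061493242861861606 29.997873902320862
floor 4160 0.0037492389658736747 x [-0.038   0.0378] y [0.0426 0.073 ]
rim 4957 x [-0.0749  0.0744] y [-0.0554  0.0974]
```

apply_moves --pt "0.1 0.012 0 0 0 0 1" --pt "0 0 0.3 0 0 0 1" --pt "0 0 0.3 0 0 0 1" --pt "0 0 0.2 0 0 0 1" --pt "0 0 0 0 0 0 1"

```text
time_s: 13.4
ee_pos: [0.6055, 0.2276, 0.1228]
tcp_rot: [-2.451, -1.96, 0.012]
force: [-0.1, -0.4, -3.2]
gripper_width: 0.0617
finger_force: 30.0
```

apply_moves --pt "0 0 0.12 0 0 0 1" --pt "0 0 0.1 0 0 0 1" --pt "0 0 0.06 0 0 0 1" --pt "0 0 0.03 0 0 0 1" --pt "0 0 0 0 0 0 1"

```text
time_s: 13.9
ee_pos: [0.6078, 0.229, 0.096]
tcp_rot: [-2.452, -1.963, 0.001]
force: [0.9, 0.2, -3.0]
gripper_width: 0.0621
finger_force: 30.0
```

```bash
python3 plan.py w .607 .2287 .013 77.5
```

```text
t 13.9 tip in frame [0.6078 0.229  0.018 ] yaw 77.36339499678424 shift [-0.0044 -0.0073  0.0499] shift in goal axes [-0.0044 -0.0073  0.0499] turn [-0.0001  0.0001 -0.0008] F [ 0.871   0.1716 -2.9939] w 0.062076226968932426 29.998016953468323
```

apply_moves --pt "0 0 0.015 0 0 0 1" --pt "0 0 0.015 0 0 0 1" --pt "0 0 0.01 0 0 0 1" --pt "0 0 0 0 0 0 1" --pt "0 0 0 0 0 0 1"

```text
time_s: 14.4
ee_pos: [0.608, 0.229, 0.0923]
tcp_rot: [2.452, 1.964, 0.0]
force: [0.6, -0.1, -2.8]
gripper_width: 0.0618
finger_force: 30.0
```

apply_moves --pt "0 0 0.01 0 0 0 1" --pt "0 0 0.01 0 0 0 1" --pt "0 0 0 0 0 0 1" --pt "0 0 0 0 0 0 1" --pt "0 0 0 0 0 0 1"

```text
time_s: 14.9
ee_pos: [0.6079, 0.229, 0.0902]
tcp_rot: [-2.452, -1.963, 0.0]
force: [0.0, -0.4, -3.1]
gripper_width: 0.0617
finger_force: 30.0
```

apply_moves --pt "0 0 0.01 0 0 0 1" --pt "0 0 0.005 0 0 0 1" --pt "0 0 0 0 0 0 1" --pt "0 0 0 0 0 0 1" --pt "0 0 0 0 0 0 1"

```text
time_s: 15.4
ee_pos: [0.6079, 0.229, 0.0888]
tcp_rot: [2.452, 1.964, 0.0]
force: [-0.2, 0.6, -3.5]
gripper_width: 0.0619
finger_force: 30.0
```

apply_moves --pt "0 0 0.01 0 0 0 1" --pt "0 0 0 0 0 0 1" --pt "0 0 0 0 0 0 1" --pt "0 0 0 0 0 0 1" --pt "0 0 0 0 0 0 1"

```text
time_s: 15.9
ee_pos: [0.6079, 0.229, 0.0878]
tcp_rot: [2.452, 1.964, 0.0]
force: [0.2, 0.7, -3.0]
gripper_width: 0.0618
finger_force: 30.0
```

apply_moves --pt "0 0 0.01 0 0 0 1" --pt "0 0 0 0 0 0 1" --pt "0 0 0 0 0 0 1" --pt "0 0 0 0 0 0 1" --pt "0 0 0 0 0 0 1"

```text
time_s: 16.4
ee_pos: [0.6081, 0.2291, 0.0871]
tcp_rot: [2.452, 1.963, 0.001]
force: [-0.6, -0.1, 0.9]
gripper_width: 0.0617
finger_force: 30.0
```

apply_moves --pt "0 0 0 0 0 0 0.2" --pt "0 0 0 0 0 0 -0.2" --pt "0 0 0 0 0 0 -0.8" --pt "0 0 0 0 0 0 -0.8" --pt "0 0 0 0 0 0 -0.8"

```text
time_s: 16.9
ee_pos: [0.6072, 0.2293, 0.0869]
tcp_rot: [-2.451, -1.963, 0.002]
force: [-5.3, 1.1, 4.1]
gripper_width: 0.0703
finger_force: 30.0
```

apply_moves --pt "0 0 -0.2 0 0 0 -0.8" --pt "0 0 -0.4 0 0 0 -0.8" --pt "0 0 -0.4 0 0 0 -0.8" --pt "0 0 -0.3 0 0 0 -0.8" --pt "0 0 0 0 0 0 -0.8"

```text
time_s: 17.4
ee_pos: [0.6109, 0.2298, 0.2236]
tcp_rot: [2.449, 1.961, 0.017]
force: [0.8, 0.1, 0.6]
gripper_width: 0.0853
finger_force: 0.0
```

```bash
python3 - <<'E'
from station import robot; from h import *
np.set_printoptions(precision=4,suppress=True)
m=robot.camera_model("wrist");s=robot.state();im,d=robot.get_image("wrist");K,T=m["camera_matrix"],m["extrinsics"]
print(s["time_s"],s["ee_pos"],s["gripper_width"])
h=hsv(im).astype(int);P=cloud(d,K,T)
b=(h[...,0]>100)&(h[...,0]<130)&(h[...,1]>120)&(P[...,2]<.06)
a=np.radians(-12.5);X=np.array([np.cos(a),np.sin(a)]);Y=np.array([-X[1],X[0]])
k=(np.linalg.norm(P[...,:2]-[.607,.2287],axis=-1)<.1)&b;q=P[k][:,:2]-[.607,.2287]
print(k.sum(),"z",np.percentile(P[k][:,2],[2,50,98]),"x",np.percentile(q@X,[1,99]),"y",np.percentile(q@Y,[1,99]),"plane",np.linalg.lstsq(np.c_[q@X,q@Y,np.ones(len(q))],P[k][:,2],rcond=None)[0])
cv2.imwrite("pics/w5.png",cv2.cvtColor(im,cv2.COLOR_RGB2BGR))
E
python3 plan.py car -.17 0 .125 77.4
```

```text
17.4 [0.6109 0.2298 0.2236] 0.08527780036789624
8960 z [0.0281 0.0295 0.031 ] x [-0.0291  0.03  ] y [-0.0634  0.0635] plane [-0.0035  0.005   0.0295]
t 17.45 tip in frame [ 0.0027 -0.      0.1424] yaw 77.36591679400392 shift [-0.0014 -1.728   0.1628] shift in goal axes [ 0.0002 -1.727   0.1737] turn [ 0.002  -0.001  -0.0002] F [-0.6388 -0.052   0.0771] w 0.08544592150742193 0.0
```

View pics/w5.png

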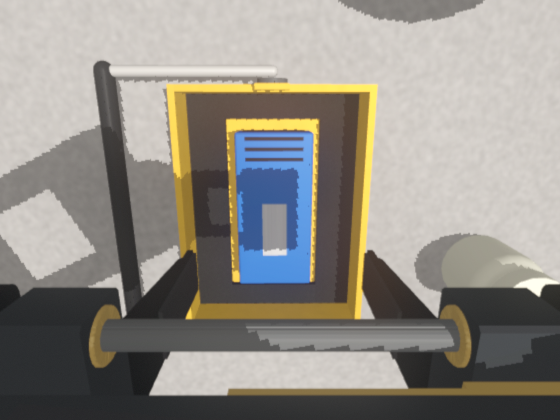

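The cartridge lies flat in the pocket: top at about 30 mm, centred to 1 mm, with the pocket floor visible as an even border around it at (273,205). The bar is at left (105–130, 70–300). I measure the bar, then grip it.

```bash
python3 - <<'E'
from station import robot; from h import *
np.set_printoptions(precision=4,suppress=True)
m=robot.camera_model("wrist");im,d=robot.get_image("wrist");K,T=m["camera_matrix"],m["extrinsics"]
h=hsv(im).astype(int);P=cloud(d,K,T)
a=np.radians(-12.5);X=np.array([np.cos(a),np.sin(a)]);Y=np.array([-X[1],X[0]]);q=P[...,:2]-[.607,.2287];x=q@X;y=q@Y
b=(h[...,2]<90)&(P[...,2]>.036)&(P[...,2]<.056)&(x<-.095)&(x>-.15)
print(b.sum(),"z",np.percentile(P[b][:,2],[5,50,95]),"x",np.percentile(x[b],[2,50,98]),"y",np.percentile(y[b],[1,99]),"x(y)",np.polyfit(y[b],x[b],1))
E
```

```text
4298 z [0.0391 0.0444 0.0463] x [-0.1252 -0.1178 -0.1134] y [-0.074   0.1115] x(y) [ 0.0042 -0.1184]
```

apply_moves --pt "0 -0.35 0 0 0 0 -0.1" --pt "0 -0.35 0 0 0 0 -0.1" --pt "0 -0.35 0 0 0 0 -0.1" --pt "0 -0.2 0 0 0 0 -0.1" --pt "0 0 0 0 0 0 -0.1"

```text
time_s: 18.0
ee_pos: [0.483, 0.2563, 0.214]
tcp_rot: [-2.449, -1.965, 0.007]
force: [0.6, 0.5, -0.2]
gripper_width: 0.0539
finger_force: 0.0
```

```bash
sed -i 's/"car":(.607,.230,-12.6)/"car":(.607,.2287,-12.5)/' plan.py; python3 plan.py car -.12 0 .023 77.5
```

```text
t 18.0 tip in frame [-0.1271  0.0002  0.136 ] yaw 77.47475107782093 shift [0.0014 0.0749 1.1297] shift in goal axes [-0.0015  0.0706  1.13  ] turn [-0.0012  0.0008 -0.0001] F [ 0.6491  0.5259 -0.182 ] w 0.05391365821538013 0.0
```

apply_moves --pt "0 0.08 0 0 0 0 0.15" --pt "0 0 0.3 0 0 0 0.15" --pt "0 0 0.3 0 0 0 0.15" --pt "0 0 0.1 0 0 0 0.15" --pt "0 0 0 0 0 0 0.15"

```text
time_s: 18.5
ee_pos: [0.4935, 0.2537, 0.1442]
tcp_rot: [-2.452, -1.962, 0.007]
force: [-2.2, 0.7, -0.1]
gripper_width: 0.0408
finger_force: 0.0
```

```bash
python3 plan.py car -.119 0 .023 77.5
```

```text
t 18.5 tip in frame [-0.1162 -0.0002  0.0662] yaw 77.31188296253576 shift [ 0.0031 -0.0264  0.4323] shift in goal axes [ 0.0019 -0.0281  0.4322] turn [-0.0012  0.0009 -0.001 ] F [-2.1832  0.6877 -0.1206] w 0.04082010069031419 0.0
```

apply_moves --pt "0 -0.02 0.2 0 0 0 0.15" --pt "0 0 0.15 0 0 0 0.15" --pt "0 0 0.08 0 0 0 0.15" --pt "0 0 0 0 0 0 0.15" --pt "0 0 0 0 0 0 0.15"

```text
time_s: 19.0
ee_pos: [0.4922, 0.2551, 0.1043]
tcp_rot: [2.452, 1.963, 0.001]
force: [0.7, -0.6, 0.0]
gripper_width: 0.0406
finger_force: 0.0
```

apply_moves --pt "0 0 0 0 0 0 0.5" --pt "0 0 0 0 0 0 1" --pt "0 0 0 0 0 0 1" --pt "0 0 0 0 0 0 1" --pt "0 0 0 0 0 0 1"

```text
time_s: 19.5
ee_pos: [0.4903, 0.2555, 0.1041]
tcp_rot: [-2.45, -1.961, 0.005]
force: [-7.8, 2.4, 6.2]
gripper_width: 0.0132
finger_force: 30.0
```

```bash
python3 plan.py car -.119 0 .023 77.5; python3 -c "
import numpy as np
t=np.radians(np.arange(0,101,5));print(np.round(np.c_[np.degrees(t)[1:],np.diff(-.12*np.cos(t))*10,-np.diff(.12*np.sin(t))*10],3).tolist())"
```

```text
t 19.5 tip in frame [-0.1197  0.0009  0.0261] yaw 77.3298833860103 shift [-0.0094  0.0074  0.0308] shift in goal axes [-0.0095  0.0072  0.0309] turn [-0.0015  0.0001 -0.0009] F [-7.7511  2.3861  6.2374] w 0.013181353503905778 30.00151365995407
[[5.0, 0.005, -0.105], [10.0, 0.014, -0.104], [15.0, 0.023, -0.102], [20.0, 0.031, -0.1], [25.0, 0.04, -0.097], [30.0, 0.048, -0.093], [35.0, 0.056, -0.088], [40.0, 0.064, -0.083], [45.0, 0.071, -0.077], [50.0, 0.077, -0.071], [55.0, 0.083, -0.064], [60.0, 0.088, -0.056], [65.0, 0.093, -0.048], [70.0, 0.097, -0.04], [75.0, 0.1, -0.031], [80.0, 0.102, -0.023], [85.0, 0.104, -0.014], [90.0, 0.105, -0.005], [95.0, 0.105, 0.005], [100.0, 0.104, 0.014]]
```

apply_moves --pt "0 -0.015 -0.105 0 0 0 1" --pt "0 0.014 -0.104 0 0 0 1" --pt "0 0.023 -0.102 0 0 0 1" --pt "0 0.031 -0.1 0 0 0 1" --pt "0 0.04 -0.097 0 0 0 1"

```text
time_s: 20.0
ee_pos: [0.5002, 0.2529, 0.155]
tcp_rot: [-2.451, -1.962, 0.004]
force: [-3.3, 0.9, -2.4]
gripper_width: 0.0126
finger_force: 30.0
```

```bash
python3 plan.py car -.1088 0 .0738 77.5
```

```text
t 20.0 tip in frame [-0.1095  0.0005  0.077 ] yaw 77.352017199564 shift [-0.0052  0.0074  0.0322] shift in goal axes [-0.0052  0.0073  0.0323] turn [-0.0009  0.0002 -0.0008] F [-3.2667  0.9173 -2.4262] w 0.012636165848303498 29.997360706329346
```

apply_moves --pt "0 0.048 -0.093 0 0 0 1" --pt "0 0.056 -0.088 0 0 0 1" --pt "0 0.064 -0.083 0 0 0 1" --pt "0 0.071 -0.077 0 0 0 1" --pt "0 0.077 -0.071 0 0 0 1"

```text
time_s: 20.5
ee_pos: [0.529, 0.2466, 0.1976]
tcp_rot: [-2.447, -1.959, 0.013]
force: [-17.3, 0.1, 12.9]
gripper_width: 0.0135
finger_force: 30.0
```

apply_moves --pt "0 0.083 -0.064 0 0 0 1" --pt "0 0.088 -0.056 0 0 0 1" --pt "0 0.093 -0.048 0 0 0 1" --pt "0 0.097 -0.04 0 0 0 1" --pt "0 0.1 -0.031 0 0 0 1"

```text
time_s: 21.0
ee_pos: [0.5773, 0.2357, 0.2226]
tcp_rot: [2.452, 1.963, -0.0]
force: [-4.9, -0.4, 3.0]
gripper_width: 0.0135
finger_force: 30.0
```

```bash
python3 plan.py car -.031 0 .139 77.5
```

```text
t 21.0 tip in frame [-0.0305  0.0004  0.1446] yaw 77.37967403737734 shift [-0.0039 -0.0049  0.0562] shift in goal axes [-0.0039 -0.0048  0.0562] turn [ 0.0002  0.0001 -0.0007] F [-4.9396 -0.3995  2.9634] w 0.013503943721277684 30.000670552253723
```

apply_moves --pt "0 0.102 -0.023 0 0 0 1" --pt "0 0.104 -0.014 0 0 0 1" --pt "0 0.105 -0.005 0 0 0 1" --pt "0 0.1 0.005 0 0 0 1" --pt "0 0.06 0.01 0 0 0 1"

```text
time_s: 21.5
ee_pos: [0.624, 0.2252, 0.2227]
tcp_rot: [2.452, 1.962, 0.001]
force: [-2.8, -2.3, 3.5]
gripper_width: 0.0132
finger_force: 30.0
```

```bash
python3 plan.py car .0167 0 .142 77.5
```

```text
t 21.5 tip in frame [0.0174 0.0002 0.1447] yaw 77.34317109865316 shift [-0.0022 -0.0068  0.0269] shift in goal axes [-0.0022 -0.0067  0.0269] turn [ 0.0004  0.0001 -0.0009] F [-2.8491 -2.334   3.4672] w 0.013202728268070037 30.000683069229126
```

apply_moves --pt "0 0.02 0 0 0 0 1" --pt "0 0 0 0 0 0 0.5" --pt "0 0 0 0 0 0 0.3" --pt "0 0 0 0 0 0 0.3" --pt "0 0 0 0 0 0 0.3"

```text
time_s: 22.0
ee_pos: [0.6244, 0.2256, 0.2221]
tcp_rot: [-2.452, -1.964, -0.0]
force: [-0.2, 0.0, 0.8]
gripper_width: 0.0326
finger_force: 0.0
```

apply_moves --pt "0 0 -0.15 0 0 0 0.3" --pt "0 0 -0.3 0 0 0 0.3" --pt "0 0 -0.3 0 0 0 0.3" --pt "-0.4 0 0 0 0 0 0.3" --pt "-0.4 0 0 0 0 0 0.3"

```text
time_s: 22.5
ee_pos: [0.6077, 0.1473, 0.3008]
tcp_rot: [2.448, 1.965, 0.007]
force: [1.2, -0.9, -0.3]
gripper_width: 0.0332
finger_force: 0.0
```

apply_moves --pt "-0.4 -0.3 0 0 0 0 0.3" --pt "-0.4 -0.3 0 0 0 0 0.3" --pt "-0.4 -0.3 0 0 0 0 0.3" --pt "-0.4 -0.3 0 0 0 0 0.3" --pt "0 0 0 0 0 0 0.3"

```text
time_s: 23.0
ee_pos: [0.4517, 0.0152, 0.298]
tcp_rot: [2.455, 1.958, 0.0]
force: [0.4, 0.1, -0.6]
gripper_width: 0.0335
finger_force: 0.0
```

```bash
python3 - <<'E'
from station import robot; from h import *
np.set_printoptions(precision=4,suppress=True)
s=robot.state();print(s["time_s"],s["ee_pos"])
ims=[]
for n in("top","side"):
    im,d=robot.get_image(n);m=robot.camera_model(n);K,T=m["camera_matrix"],m["extrinsics"];ims.append(im)
    P=cloud(d,K,T);a=np.radians(-12.5);X=np.array([np.cos(a),np.sin(a)]);Y=np.array([-X[1],X[0]]);q=P[...,:2]-[.607,.2287];x=q@X;y=q@Y
    b=(abs(x)<.14)&(abs(y)<.1)&(P[...,2]>.13)&(P[...,2]<.19)
    if b.any(): print(n,b.sum(),"bar x",np.median(x[b]),"z",np.median(P[b][:,2]))
cv2.imwrite("pics/end.png",cv2.cvtColor(np.hstack(ims)[:, :],cv2.COLOR_RGB2BGR) if 0 else cv2.cvtColor(np.hstack([cv2.resize(i,(400,300)) for i in ims]),cv2.COLOR_RGB2BGR))
E
```

```text
23.0 [0.4517 0.0152 0.298 ]
top 542 bar x 0.020524538789522446 z 0.16476505445232376
side 1130 bar x 0.017348965721109666 z 0.16349581047482875
```

View pics/end.png

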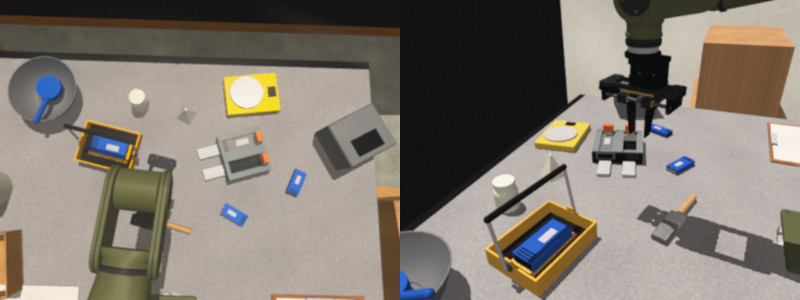

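The final view shows the handle resting past upright (bar at x ≈ +20 mm, right at its stop). The blue cartridge lies in the carrier at (108,146) and grey is still in the dock. Both tabs are back, the marker and jar are in place, and the arm is clear.

```bash
python3 -c "
from station import robot
print(robot.close_job())"
```

```text
the job is handed in; nothing more can be done
None
```

The job is done and handed in at about 23 s: the blue cartridge lies flat in the carrier pocket, its ejector has sprung back, the handle rests at its end stop, and the grey cartridge, marker and jar are where they were.

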